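# Start the dish hold-down screw without crossing its thread

## Robot

A 6-joint arm with a two-finger parallel gripper is mounted at the origin on a cart in front of the work surface, level with it; the furniture and walls round the work are solid. World frame = base frame: x ahead of the robot, y to its left, z up, the work surface at z = 0. Lengths are in mm, angles in degrees, forces in N, time in s.
With the tool pointing down it reaches from about 150 to 775 mm from the base axis. Payload 6.1 kg.
Tool frame: the origin (TCP) lies at the very end of the fingers, on their centre line; the grasp point (between the pads) lies r.grip_point_offset behind it (r.grip_point_offset is the distance from the TCP to the grasp point, in mm); z points along the fingers, y is the line along which they close (so a half turn about z gives the same grasp; the last joint's range is limited). The gripper opens to 85 mm and grips with 20 to 120 N. Pads are 22 mm wide; open, the fingers measure 114 mm over their backs; the gripper's body (76 mm by 85 mm) begins 54 mm behind the grasp point. The pads swing forward as they close: fully open they stand 13 mm farther back than shut.
Start: joints at [72.708, 7.208, -2.269, 80.523, 0, 90], TCP at [156.044, 501.257, 231.295] pointing down, gripper open.
Joint ranges: [-155.77, 155.77], [-54.66, 111.73], [-72.52, 77.12], [-102.08, 115.82], [-83.92, 84.16], [-180, 180]. Speed limits (degrees/s): [136.94, 136.94, 172.46, 180, 180, 180].

## Interface

Orientations are given as [roll, pitch, yaw] about the fixed x, y, z axes, in that order (R = Rz(yaw) Ry(pitch) Rx(roll)).
In Python, from station import r gives the robot as it stands.
- The arm moves only by the tool jog_arm, never from a script. Its arguments are lists of equal length, an entry for each row: "translation": the shift along the world's x, y, z in units of 7.5 cm (1.0 is 7.5 cm), a list of three; "rotation": the turn, a rotation vector about the world's x, y, z in units of 45 degrees (1.0 is 45 degrees), a list of three; "hand": the opening, from -1 (shut) to 1 (fully open). In form: {"translation": [[x, y, z], ...], "rotation": [[rx, ry, rz], ...], "hand": [hand, ...]}. A call has 1 to 5 rows; each row shifts and turns the commanded pose from where the row before left it; what a row does not reach is not made up. A row lasts 1/8 s, in which the tool goes at most 62.5 mm and 10.7 degrees, less where a joint would pass 70% of its speed; a pose out of reach is approached as far as the arm can. A call with a number of a shift or a turn outside -1 to 1 is refused whole. A call with a gripper value outside its range is refused whole. The fingers move at their own pace and stop on an object; the grip force is fixed at half the most. Time passes only in rows, so rows that do not move let the fingers close. It gives the time, the measured TCP pose, the force, the opening and the grip force at its end, in the units of the state.
- r.get_obs(): the state, without advancing time (a new reading comes with each control period).
- r.grab_frame(name): name is "scene" or "top"; returns the picture (384x512x3 uint8, red, green, blue); there is no depth.
- r.camera_params(name): a dict with "fovy" (degrees; the focal length in pixels is half the picture's height over the tangent of half this angle, whatever the lens; pixels are square), "cx", "cy" (the principal point, pixels), "k1" (the pictures are not rectified: a ray, as slopes to the right and down, at radius r is drawn at 1 + k1 r^2 times it, then the intrinsics apply), "R" (3x3) and "t" (3): a world point X has camera coordinates R X + t. Camera axes: x right, y down, z forward; pixel columns grow to the right and rows downward; lengths in mm; the calibration is good to about 2 mm. A picture is of the moment at which its call begins. camera_params takes no time and is no camera call.
- r.close_job(): hands the job in; it is judged then, once.
The state is a dict: "time": time; "joint_positions": joint angles; "qvel": joint speeds; "joint_torque": joint torques, N m; "tcp_pos": TCP position; "eef_rot": TCP orientation; "wrist_force": force on the tool from outside, world axes, zero at the start; "torque": the same for the moment, N m; "grip_width": opening from 0.0 (shut) to 1.0 (fully open); "finger_force": force on a finger pad.
Only numpy, scipy, OpenCV 4.12 (cv2) and the standard library are available. Lean on these libraries where they do the work, as an engineer would, in place of code of your own. Each camera call takes 0.05 s, during which the arm holds its last target. There are 200 camera calls.

## Task

The screw of the hold-down that has a petri dish under its bridge is sitting crossed on its thread. Turn its T-knob backwards (anticlockwise from above) until the thread clicks and the spindle drops, then turn it forwards (clockwise) about 60 degrees to start the thread cleanly, and let go of it. Leave the dish where it is and do not touch the other, empty hold-down.

Things in the scene. Friction and masses are not known exactly. Their poses are not given: they have to be found in the camera images.
- dish_knob (a joint): Angle (rad) of the black T-knob on the hold-down over the dish; grows clockwise from above (forwards). Starts crossed at 0.2 to 0.5; forwards it then jams at about 0.65. Turned backwards, the spindle has surely dropped (click) by -0.2; stops at -0.6 and, once started, at 1.5. Turns easily (0.03 N m), stays where left, keeps its height.
- dish_grip (a point): Grip point on the knob's upright axis, 122 mm above the bench. The grip is a bar 60 mm long (this frame's x), 14 mm thick (its y), from 16 mm below to 12 mm above this point, z up. Below it a round flange, 42 mm across, top 16 mm below this point. A 6 mm steel pin stands 14 mm out of the bar's top and sinks to 1 to 5 mm when the spindle drops.
- dish_spindle (a joint): How far (m) the spindle (steel screw with rubber foot, keyed to the knob, which keeps its height) has dropped by its own weight: 0 while crossed, about 0.010 just after the click, 0.0115 to 0.014 with the knob started and turned to 0.5 to 1.5 rad.
- dish: The petri dish, 61 mm across and 16 mm high, lying loose on the 8 mm aluminium base plate under the bridge of the hold-down to work on. Origin: centre of its underside. The rubber foot always stays clear above it.
- spare_clamp: The other hold-down, the same but empty. Each has a base plate 100 x 120 x 8 mm, two posts 96 mm apart along its y, a bridge along y 58 to 72 mm high, a round boss up to 99 mm and the T-knob above, fixed to the bench. Origin: centre of its base plate's underside; z up.
Not all that is in view belongs to the job. Leave any yellow look-alike of the part that bears dish_knob alone.

How it is judged (in metres and radians):
On the way:
1. the knob over the dish is turned backwards until the spindle drops (the click) (value of joint dish_spindle above 0.007 m and value of joint dish_knob below 0 rad), for 0.1 s.
At the end, for the whole second after the job is handed in: The knob over the dish stands at rest between 0.4 and 1.45 rad forwards, with its spindle dropped by more than 9 mm (thread engaged), and the dish is within 15 mm of where it lay (value of joint dish_knob between 0.4 and 1.45 rad and value of joint dish_spindle above 0.009 m and velocity of joint dish_knob between -0.1 and 0.1 rad/s and distance of dish from where it was at the start of the episode below 0.015 m); the robot touches nothing.
It fails at once if the empty hold-down is touched (more than 1 N) (contact force between the arm and spare_clamp above 1 N).
It fails at once if the fingers touch the empty hold-down (more than 1 N) (contact force between the fingers and spare_clamp above 1 N).
It fails at once if the dish is moved 15 mm or more (distance of dish from where it was at the start of the episode above 0.015 m).
It also fails if it takes over 40 s, if anything falls off the work surface, if the arm or the gripper's body presses on something with over 40 N, if the wrist force passes 120 N, or if a joint passes its speed limit or range.

## Working session

There is one attempt and no reset: what is moved stays moved. The work goes in short steps, Python scripts to look and compute and a tool call to move; the robot and the scene stay as the last step left them, time stands still between calls to the robot, and variables do not carry over. Pictures are saved under pics/ and viewed, at most 10 in all, crops included, and the job is handed in when it is done.

Besides the shell and the picture viewer there is one more tool, called in YAML: its name, and indented under it one key for each argument. jog_arm: Moves the arm, as the interface text tells. Its arguments: {"type":"object","properties":{"translation":{"type":"array","items":{"type":"array","items":{"type":"number"}}},"rotation":{"type":"array","items":{"type":"array","items":{"type":"number"}}},"hand":{"type":"array","items":{"type":"number"}}},"required":["translation","rotation","hand"]}

```bash
mkdir -p pics
cat > h.py <<'E'
import numpy as np, cv2
from station import r
def K(n):
    p=r.camera_params(n); f=192/np.tan(np.radians(p['fovy']/2))
    return p,f
def proj(n,X):
    p,f=K(n); c=np.atleast_2d(X)@np.array(p['R']).T+np.array(p['t']); s=c[:,:2]/c[:,2:]
    s=s*(1+p['k1']*(s**2).sum(1,keepdims=True)); return s*f+[p['cx'],p['cy']]
def back(n,u,v,z):
    p,f=K(n); d=(np.array([u,v],float)-[p['cx'],p['cy']])/f; s=d.copy()
    for _ in range(30): s=d/(1+p['k1']*(s@s))
    R=np.array(p['R']); t=np.array(p['t']); o=-R.T@t; w=R.T@np.r_[s,1]
    return o+w*(z-o[2])/w[2]
E
python3 - <<'E'
from h import *
print(r.get_obs(), r.grip_point_offset)
for n in('scene','top'):
    im=r.grab_frame(n); cv2.imwrite(f'pics/{n}0.png',cv2.resize(im[:,:,::-1],(800,600),interpolation=cv2.INTER_CUBIC)); np.save(f'{n}0.npy',im)
    p,f=K(n); R=np.array(p['R']);print(n,f,p,-R.T@np.array(p['t']))
E
```

```text
{'time': 0.0, 'joint_positions': array([ 7.27084748e+01,  7.24091021e+00, -2.32728962e+00,  8.05247440e+01,
       -3.42648493e-04,  8.99984554e+01]), 'qvel': array([ 0.02077386, -0.0224818 ,  0.03300433,  0.03867466,  0.01517263,
       -0.03059359]), 'joint_torque': array([-6.46918998e-04, -4.35912645e+01,  3.52923560e+01,  1.73434394e-02,
       -5.98340739e-05,  1.75825238e-05]), 'tcp_pos': array([155.92366802, 500.86824143, 230.52471094]), 'eef_rot': array([-1.79907056e+02,  3.40142363e-04,  1.62710020e+02]), 'wrist_force': array([-0.47631158,  0.80613047,  0.6920958 ]), 'torque': array([ 0.02596763, -0.03157101, -0.01033805]), 'finger_force': 0.0, 'grip_width': 1.0004590200607406} 18.700000000000003
scene 389.7931282974259 {'fovy': 52.44685294431537, 'cx': 260.72259973125136, 'cy': 196.4639037418267, 'k1': -0.005919522136806454, 'R': array([[ 0.73165485, -0.68122013,  0.02490636],
       [-0.36563048, -0.4230126 , -0.82908063],
       [ 0.57532211,  0.59749434, -0.55857406]]), 't': array([-377.51601526,  242.91989503,  678.55458766])} [ -25.35711907 -559.84585583  589.82571988]
top 351.44175110056256 {'fovy': 57.29741083821045, 'cx': 250.01872035339005, 'cy': 196.23255344106482, 'k1': -0.06747217847473269, 'R': array([[ 0.02099242, -0.99965577, -0.01573747],
       [-0.99076313, -0.01869126, -0.13430957],
       [ 0.13396918,  0.01841159, -0.99081445]]), 't': array([-41.78003251, 472.82244542, 907.52244936])} [347.75207111 -49.63692937 962.03342166]
```

View pics/scene0.png

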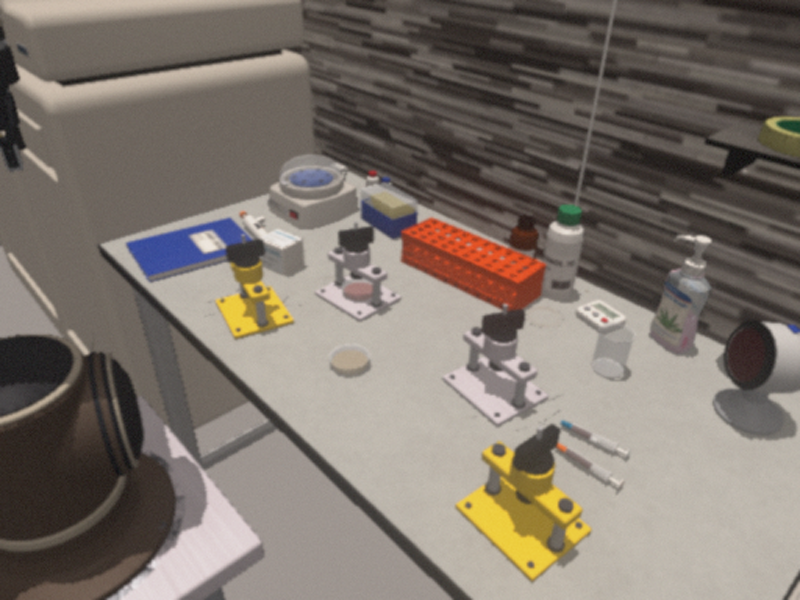

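View pics/top0.png

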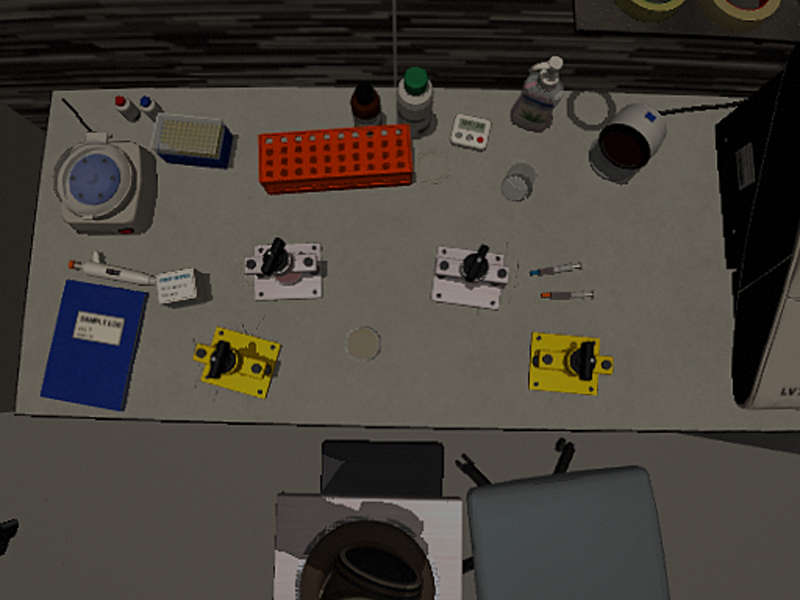

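The scene has four hold-downs:
- White at scene (357,270) / top (285,268), with a pink dish under its bridge.
- White at scene (497,360) / top (470,275), empty: the spare.
- Yellow at top (238,362), a look-alike.
- Yellow at top (568,362), a look-alike.

The first fits the description. I'll confirm it in an enlarged crop.

Run:
```python
from h import *
a=np.load('top0.npy')[145:205,145:220]; b=np.load('scene0.npy')[135:210,190:265]
A=cv2.resize(a,(500,400),interpolation=cv2.INTER_CUBIC); B=cv2.resize(b,(300,300),interpolation=cv2.INTER_CUBIC)
o=np.zeros((400,800,3),np.uint8); o[:,:500]=A; o[:300,500:]=B
o=np.clip(o*1.7,0,255).astype(np.uint8)
cv2.imwrite('pics/crop.png',o[:,:,::-1])
# rough locations
for (u,v,z) in [(288*.64,270*.64,8),(272*.64,258*.64,134),(476*.64,265*.64,134),(238*.64,362*.64,8)]: print(back('top',u,v,z).round(1))
```

```text
[539.  152.1   8. ]
[532.3 151.4 134. ]
[ 526.7 -164.1  134. ]
[374.1 232.8   8. ]
```

View pics/crop.png

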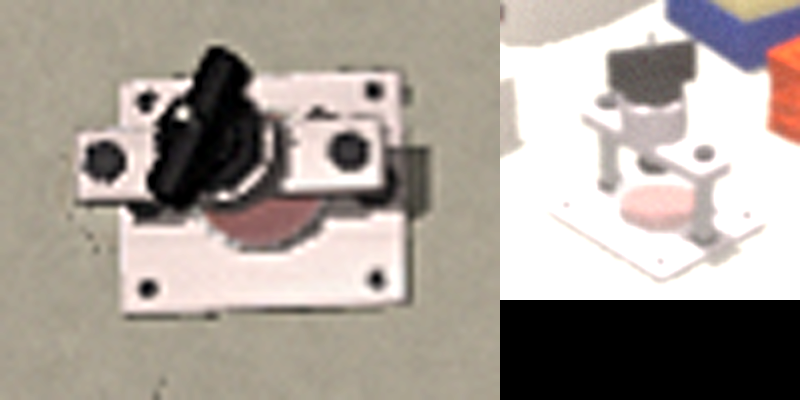

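The crop confirms it: the white hold-down has the pink dish under its bridge and a black T-knob. In the crop, the bar runs from about (225,60) to (170,195), with the plate corners around it. Next I'll fit the plate and the bar.

```bash
cat >> h.py <<'E'
from scipy.optimize import minimize
def box(x,y,a,z0=106,z1=134,L=60,W=14):
    c,s=np.cos(a),np.sin(a)
    return np.array([[x+c*i*L/2-s*j*W/2,y+s*i*L/2+c*j*W/2,z] for i in(-1,1) for j in(-1,1) for z in(z0,z1)])
def cyl(x,y,z0,z1,R):
    t=np.linspace(0,2*np.pi,24); return np.array([[x+R*np.cos(q),y+R*np.sin(q),z] for z in(z0,z1) for q in t])
def knobmask(n,x,y,a,S,org,size):
    m=np.zeros(size,np.uint8)
    for P in (box(x,y,a),cyl(x,y,99,106,21)):
        h=cv2.convexHull(((proj(n,P)-org+.5)*S-.5).astype(np.float32)).round().astype(np.int32); cv2.fillPoly(m,[h],1)
    return m
def fit(ims,x0,y0,thr=45):
    S=6;D=[]
    for n,im in ims.items():
        c=proj(n,[x0,y0,120])[0]; org=(c-20).round().astype(int)
        g=im[org[1]:org[1]+40,org[0]:org[0]+40].max(2).astype(np.uint8)
        g=cv2.resize(g,None,fx=S,fy=S,interpolation=cv2.INTER_CUBIC); D.append((n,org,g))
    def cost(p):
        t=0
        for n,org,g in D:
            m=knobmask(n,*p,S,org,g.shape); w=cv2.dilate(m,np.ones((19,19)))
            d=(g<thr); t+=((d!=m.astype(bool))&(w>0)).mean()*1e3
        return t
    best=min(((cost((x0+dx,y0+dy,a)),(x0+dx,y0+dy,a)) for a in np.radians(np.arange(-90,90,10)) for dx in(-8,0,8) for dy in(-8,0,8)),key=lambda q:q[0])
    s=minimize(cost,best[1],method='Nelder-Mead',options=dict(initial_simplex=np.array(best[1])+np.array([[0,0,0],[5,0,0],[0,5,0],[0,0,.15]]),xatol=.05))
    return s.x,s.fun
E
python3 - <<'E'
from h import *
C=np.array([[120,80],[402,72],[410,303],[125,313]])/6.667+[145,145]-.4
P=np.array([back('top',u,v,8) for u,v in C])[:,:2]; print(P.round(1),P.mean(0))
e=P[0]-P[1]; print('plate y-axis yaw',np.degrees(np.arctan2(e[1],e[0]))-90, np.linalg.norm(e),np.linalg.norm(P[3]-P[0]))
ims={n:np.load(n+'0.npy') for n in('top','scene')}
x,y=P.mean(0)
for thr in (45,60):
  for k in (['top'],['scene'],['top','scene']):
    q,f=fit({n:ims[n] for n in k},x,y,thr); print(thr,k,q[:2].round(1),np.degrees(q[2]).round(1),round(f,1))
# neighbours rough
for nm,u,v,z in[('spare knob',476,262,134),('yellowL knob',222,357,134),('box',178,283,40),('rack corner L',262,190,60),('rack front R',412,188,60)]: print(nm,back('top',u*.64,v*.64,z).round())
E
```

```text
[[584.4 215.9]
 [589.5  96.6]
 [491.7  89.4]
 [485.3 208.2]] [537.72156704 152.54149326]
plate y-axis yaw 2.4575746347391174 119.40177468405685 99.4024599695006
45 ['top'] [538.9 154.7] -18.4 38.5
45 ['scene'] [655.5 165.4] 43.0 0.0
45 ['top', 'scene'] [533.5 154.3] 51.4 200.3
60 ['top'] [539.1 154.3] -21.6 39.6
60 ['scene'] [544.8 170. ] 50.1 66.6Traceback (most recent call last):
  File "<stdin>", line 9, in <module>
  File "h.py", line 37, in fit
    best=min(((cost((x0+dx,y0+dy,a)),(x0+dx,y0+dy,a)) for a in np.radians(np.arange(-90,90,10)) for dx in(-8,0,8) for dy in(-8,0,8)),key=lambda q:q[0])
  File "h.py", line 37, in <genexpr>
    best=min(((cost((x0+dx,y0+dy,a)),(x0+dx,y0+dy,a)) for a in np.radians(np.arange(-90,90,10)) for dx in(-8,0,8) for dy in(-8,0,8)),key=lambda q:q[0])
               ~~~~^^^^^^^^^^^^^^^^^
  File "h.py", line 34, in cost
    m=knobmask(n,*p,S,org,g.shape); w=cv2.dilate(m,np.ones((19,19)))
  File "h.py", line 23, in knobmask
    h=cv2.convexHull(((proj(n,P)-org+.5)*S-.5).astype(np.float32)).round().astype(np.int32); cv2.fillPoly(m,[h],1)
                       ~~~~^^^^^
  File "h.py", line 7, in proj
    p,f=K(n); c=np.atleast_2d(X)@np.array(p['R']).T+np.array(p['t']); s=c[:,:2]/c[:,2:]
        ~^^^
  File "h.py", line 4, in K
    p=r.camera_params(n); f=192/np.tan(np.radians(p['fovy']/2))
ValueError: time passes only in moves, steps and waits
```

jog_arm:
  translation:
    - [0.3, -0.3, 0]
    - [0.5, -0.45, 0]
    - [0.5, -0.45, 0]
    - [0.5, -0.45, 0]
    - [0.5, -0.45, 0]
  rotation:
    - [0, 0, 0]
    - [0, 0, 0]
    - [0, 0, 0]
    - [0, 0, 0]
    - [0, 0, 0]
  hand: [1, 1, 1, 1, 1]

```text
time: 0.72
tcp_pos: [329.4, 342.4, 231.0]
eef_rot: [-180.0, -0.0, 162.7]
wrist_force: [1.0, 0.6, -0.0]
grip_width: 1.002
finger_force: 0.0
```

jog_arm:
  translation:
    - [0.5, -0.45, 0]
    - [0.5, -0.45, 0]
    - [0.5, -0.45, 0]
    - [0.5, -0.45, 0]
    - [0.4, -0.35, 0]
  rotation:
    - [0, 0, 0]
    - [0, 0, 0]
    - [0, 0, 0]
    - [0, 0, 0]
    - [0, 0, 0]
  hand: [1, 1, 1, 1, 1]

```text
time: 1.35
tcp_pos: [509.6, 180.9, 230.8]
eef_rot: [-180.0, -0.0, 162.6]
wrist_force: [0.3, 0.6, -0.4]
grip_width: 1.0
finger_force: 0.0
```

```bash
sed -i 's/^def K(n):/from functools import lru_cache\n@lru_cache\ndef K(n):/' h.py
python3 - <<'E'
from h import *
o=r.get_obs(); print(o['time'],o['joint_positions'].round(1),o['tcp_pos'],o['eef_rot'])
S=10
tiles=[]
for n in('top','scene'):
    im=np.load(n+'0.npy'); c=proj(n,[538.7,154,120])[0]; org=(c-20).round().astype(int)
    g=np.clip(cv2.resize(im[org[1]:org[1]+40,org[0]:org[0]+40],None,fx=S,fy=S,interpolation=cv2.INTER_CUBIC)*1.7,0,255).astype(np.uint8)
    for P in (box(538.7,154,np.radians(-20)),cyl(538.7,154,99,106,21)):
        h=cv2.convexHull(((proj(n,P)-org+.5)*S-.5).astype(np.float32)).astype(np.int32); cv2.polylines(g,[h],True,(0,255,0))
    tiles.append(g)
cv2.imwrite('pics/ov.png',np.hstack(tiles)[:,:,::-1])
E
```

```text
1.35 [19.5  9.  -0.3 80.8 -0.  36.9] [509.63598248 180.87936728 230.81313987] [-1.79974377e+02 -3.06553950e-02  1.62644149e+02]
```

View pics/ov.png

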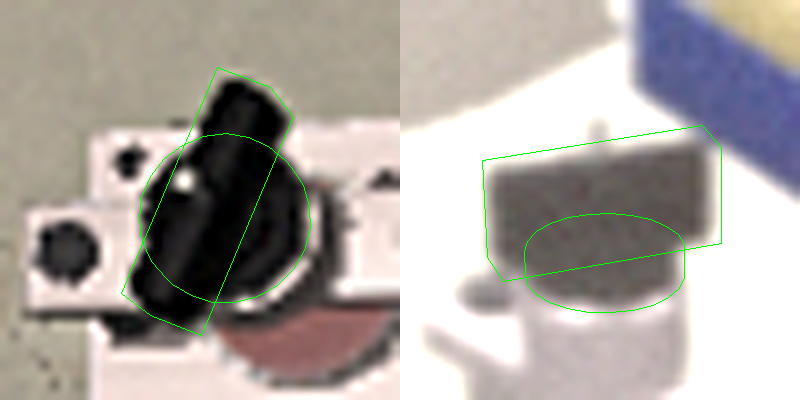

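The overlay fits in both views: the axis is at about (538.5,154) and the bar yaw is about -20°. I'll align the tool and descend.

jog_arm:
  translation:
    - [0.39, -0.36, 0]
    - [0, 0, -0.3]
    - [0, 0, -0.4]
    - [0, 0, -0.2]
    - [0, 0, 0]
  rotation:
    - [0, 0, -0.06]
    - [0, 0, 0]
    - [0, 0, 0]
    - [0, 0, 0]
    - [0, 0, 0]
  hand: [1, 1, 1, 1, 1]

```text
time: 1.98
tcp_pos: [537.0, 155.4, 162.7]
eef_rot: [-179.9, -0.1, 160.0]
wrist_force: [0.0, -0.5, -0.8]
grip_width: 1.003
finger_force: 0.0
```

Run:
```python
from h import *
S=10
tiles=[]
for n in('top','scene'):
    im=r.grab_frame(n); c=proj(n,[538.7,154,140])[0]; org=(c-20).round().astype(int)
    g=np.clip(cv2.resize(im[org[1]:org[1]+40,org[0]:org[0]+40],None,fx=S,fy=S,interpolation=cv2.INTER_CUBIC)*1.7,0,255).astype(np.uint8)
    tiles.append(g)
cv2.imwrite('pics/d.png',np.hstack(tiles)[:,:,::-1])
o=r.get_obs(); print(o['time'],o['joint_positions'].round(1),o['tcp_pos'],o['eef_rot'])
```

```text
2.075 [16.1 11.4 -5.7 72.9  0.  36.1] [538.01250417 155.75531739 164.64453221] [1.79969798e+02 3.87511353e-02 1.60025547e+02]
```

View pics/d.png

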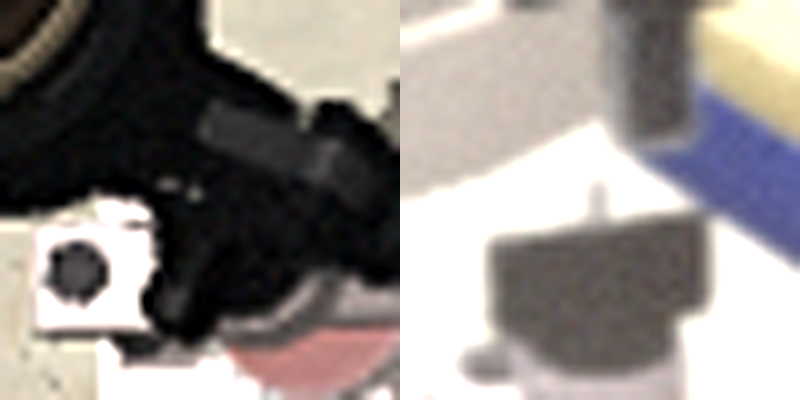

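The scene view shows the bar at (600,275) with the pin at (597,205), and the open finger clear of it at (655,80). The pose agrees with the fit, so I'll descend and close.

jog_arm:
  translation:
    - [0.01, -0.01, -0.3]
    - [0, 0, -0.3]
    - [0, 0, -0.1]
    - [0, 0, 0]
    - [0, 0, 0]
  rotation:
    - [0, 0, 0]
    - [0, 0, 0]
    - [0, 0, 0]
    - [0, 0, 0]
    - [0, 0, 0]
  hand: [1, 1, 1, 0.0, -0.4]

```text
time: 2.7
tcp_pos: [539.2, 155.0, 112.6]
eef_rot: [179.9, 0.1, 160.0]
wrist_force: [0.1, 0.6, 1.0]
grip_width: 0.608
finger_force: 0.0
```

jog_arm:
  translation:
    - [0, 0, 0]
    - [0, 0, 0]
    - [0, 0, 0]
    - [0, 0, 0]
    - [0, 0, 0]
  rotation:
    - [0, 0, 0]
    - [0, 0, 0]
    - [0, 0, 0]
    - [0, 0, 0]
    - [0, 0, 0]
  hand: [-0.6, -1, -1, -1, -1]

```text
time: 3.32
tcp_pos: [539.3, 154.9, 113.3]
eef_rot: [179.9, 0.1, 160.0]
wrist_force: [-1.6, -0.1, 8.7]
grip_width: 0.151
finger_force: 81.1
```

jog_arm:
  translation:
    - [0, 0, 0]
    - [0, 0, 0]
    - [0, 0, 0]
    - [0, 0, 0]
    - [0, 0, 0]
  rotation:
    - [0, 0, 0.1]
    - [0, 0, 0.15]
    - [0, 0, 0.15]
    - [0, 0, 0.15]
    - [0, 0, 0.15]
  hand: [-1, -1, -1, -1, -1]

```text
time: 3.95
tcp_pos: [539.3, 155.3, 113.3]
eef_rot: [179.9, 0.2, -168.3]
wrist_force: [-1.6, 0.5, 8.7]
grip_width: 0.152
finger_force: 81.0
```

jog_arm:
  translation:
    - [0, 0, 0]
    - [0, 0, 0]
    - [0, 0, 0]
    - [0, 0, 0]
  rotation:
    - [0, 0, 0.15]
    - [0, 0, 0.08]
    - [0, 0, 0]
    - [0, 0, 0]
  hand: [-1, -1, -1, -1]

```text
time: 4.45
tcp_pos: [539.3, 155.4, 113.3]
eef_rot: [180.0, 0.2, -158.1]
wrist_force: [-1.6, 0.2, 8.5]
grip_width: 0.146
finger_force: 81.0
```

Run:
```python
from h import *
tiles=[]; S=10
for n in('top','scene'):
    im=r.grab_frame(n); c=proj(n,[538.7,154,140])[0]; org=(c-20).round().astype(int)
    tiles.append(np.clip(cv2.resize(im[org[1]:org[1]+40,org[0]:org[0]+40],None,fx=S,fy=S,interpolation=cv2.INTER_CUBIC)*1.7,0,255).astype(np.uint8))
cv2.imwrite('pics/e.png',np.hstack(tiles)[:,:,::-1])
o=r.get_obs(); print(o['time'],o['joint_positions'].round(1),o['tcp_pos'],o['eef_rot'],o['wrist_force'],o['torque'])
```

```text
4.55 [ 16.   12.4 -11.   66.5   0.1  -5.8] [539.26972725 155.37140214 113.27741133] [ 1.79965627e+02  1.77222655e-01 -1.58126281e+02] [-2.03579272  0.29092088  8.66447474] [0.23834323 0.42987786 0.03017569]
```

View pics/e.png

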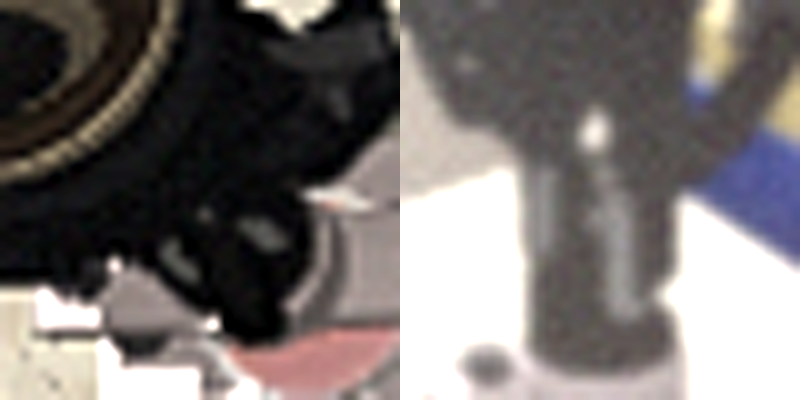

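The view shows the gripper closed on the bar at (600,240), with the pin hidden. The torque (0.03 N m) shows no stop, so I'll add 4.5° backwards for certainty. After that I'll turn forwards about 73°, to an estimated 0.85 to 0.9 rad.

jog_arm:
  translation:
    - [0, 0, 0]
    - [0, 0, 0]
    - [0, 0, 0]
  rotation:
    - [0, 0, 0.1]
    - [0, 0, 0]
    - [0, 0, 0]
  hand: [-1, -1, -1]

```text
time: 4.92
tcp_pos: [539.2, 155.4, 113.3]
eef_rot: [180.0, 0.2, -153.6]
wrist_force: [-2.4, 0.7, 8.1]
grip_width: 0.147
finger_force: 81.0
```

Run:
```python
from h import *
o=r.get_obs(); print(o['time'],o['eef_rot'],o['wrist_force'],o['torque'])
```

```text
4.925 [ 179.97272185    0.1802088  -153.62257891] [-2.39193442  0.71808911  8.14527588] [0.29477698 0.43625792 0.07770228]
```

jog_arm:
  translation:
    - [0, 0, 0]
    - [0, 0, 0]
    - [0, 0, 0]
    - [0, 0, 0]
    - [0, 0, 0]
  rotation:
    - [0, 0, -0.1]
    - [0, 0, -0.15]
    - [0, 0, -0.15]
    - [0, 0, -0.15]
    - [0, 0, -0.15]
  hand: [-1, -1, -1, -1, -1]

```text
time: 5.55
tcp_pos: [539.3, 155.1, 113.3]
eef_rot: [179.9, 0.2, 174.6]
wrist_force: [-1.9, -0.2, 8.4]
grip_width: 0.152
finger_force: 80.9
```

jog_arm:
  translation:
    - [0, 0, 0]
    - [0, 0, 0]
    - [0, 0, 0]
    - [0, 0, 0]
    - [0, 0, 0]
  rotation:
    - [0, 0, -0.15]
    - [0, 0, -0.15]
    - [0, 0, -0.15]
    - [0, 0, -0.15]
    - [0, 0, -0.15]
  hand: [-1, -1, -1, -1, -1]

```text
time: 6.18
tcp_pos: [539.2, 154.7, 113.3]
eef_rot: [179.9, 0.1, 140.9]
wrist_force: [-2.8, -1.6, 9.0]
grip_width: 0.146
finger_force: 81.1
```

jog_arm:
  translation:
    - [0, 0, 0]
    - [0, 0, 0]
    - [0, 0, 0]
  rotation:
    - [0, 0, -0.15]
    - [0, 0, 0]
    - [0, 0, 0]
  hand: [-1, -1, -1]

```text
time: 6.55
tcp_pos: [539.1, 154.7, 113.3]
eef_rot: [179.9, 0.1, 134.3]
wrist_force: [-2.4, -1.0, 9.9]
grip_width: 0.146
finger_force: 81.1
```

Run:
```python
from h import *
o=r.get_obs(); print(o['time'],o['eef_rot'],o['wrist_force'],o['torque'])
```

```text
6.55 [1.79885641e+02 9.43690631e-02 1.34343889e+02] [-2.39851918 -1.00696888  9.86113501] [-0.35772114  0.49252222 -0.06156795]
```

No jam past 0.65 rad, so the thread has started. I'll release and rise.

jog_arm:
  translation:
    - [0, 0, 0]
    - [0, 0, 0]
    - [0, 0, 0]
    - [0, 0, 0]
    - [0, 0, 0]
  rotation:
    - [0, 0, 0]
    - [0, 0, 0]
    - [0, 0, 0]
    - [0, 0, 0]
    - [0, 0, 0]
  hand: [0, 0.3, 0.6, 0.6, 0.6]

```text
time: 7.18
tcp_pos: [538.5, 154.7, 111.1]
eef_rot: [-180.0, -0.0, 134.4]
wrist_force: [0.0, 0.6, -0.2]
grip_width: 0.801
finger_force: 0.0
```

jog_arm:
  translation:
    - [0, 0, 0.2]
    - [0, 0, 0.5]
    - [0, 0, 0.6]
    - [0, 0, 0.3]
    - [0, 0, 0]
  rotation:
    - [0, 0, 0]
    - [0, 0, 0]
    - [0, 0, 0]
    - [0, 0, 0]
    - [0, 0, 0]
  hand: [0.6, 0.6, 0.6, 0.6, 0.6]

```text
time: 7.8
tcp_pos: [539.7, 155.1, 234.2]
eef_rot: [179.8, 0.1, 134.4]
wrist_force: [0.4, -0.7, -0.6]
grip_width: 0.802
finger_force: 0.0
```

jog_arm:
  translation:
    - [-0.5, 0.3, 0]
    - [-0.6, 0.4, 0]
    - [-0.6, 0.4, 0]
    - [-0.5, 0.3, 0]
    - [0, 0, 0]
  rotation:
    - [0, 0, 0]
    - [0, 0, 0]
    - [0, 0, 0]
    - [0, 0, 0]
    - [0, 0, 0]
  hand: [0.6, 0.6, 0.6, 0.6, 0.6]

```text
time: 8.43
tcp_pos: [371.1, 260.5, 230.6]
eef_rot: [-179.9, -0.0, 134.6]
wrist_force: [0.2, -0.9, -0.0]
grip_width: 0.799
finger_force: 0.0
```

Run:
```python
from h import *
tiles=[]; S=10
for n in('top','scene'):
    im=r.grab_frame(n); np.save(n+'1.npy',im); c=proj(n,[538.7,154,120])[0]; org=(c-20).round().astype(int)
    g=np.clip(cv2.resize(im[org[1]:org[1]+40,org[0]:org[0]+40],None,fx=S,fy=S,interpolation=cv2.INTER_CUBIC)*1.7,0,255).astype(np.uint8)
    h=cv2.convexHull(((proj(n,box(538.7,154,np.radians(-45.7)))-org+.5)*S-.5).astype(np.float32)).astype(np.int32); cv2.polylines(g,[h],True,(0,255,0))
    tiles.append(g)
cv2.imwrite('pics/f.png',np.hstack(tiles)[:,:,::-1])
o=r.get_obs(); print(o['time'],o['tcp_pos'],o['wrist_force'])
```

```text
8.525 [373.14417561 259.75708125 230.63535884] [0.38347299 0.20049776 0.96179297]
```

View pics/f.png

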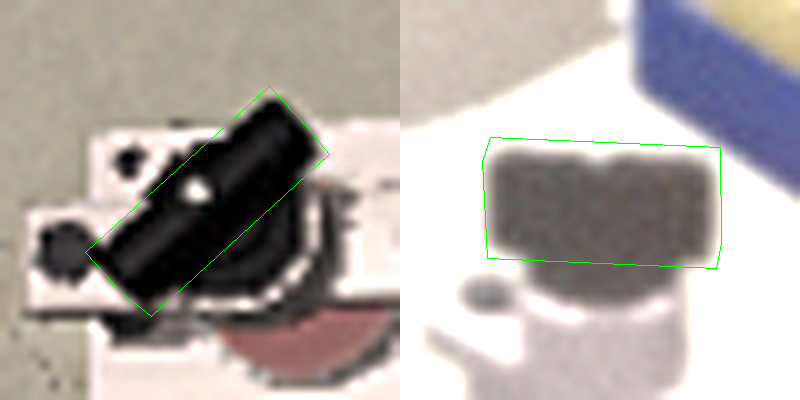

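The bar is at yaw about -46°, which puts the knob at about 0.86 rad. The pin at scene crop (600,150) no longer stands out, so the spindle has dropped. The dish at top crop (300,345) has not moved, and the arm is clear, so I'll hand in.

```bash
python3 -c "
from station import r
print(r.close_job())"
```

```text
the job is handed in; nothing more can be done
None
```

I turned the knob over the dish back until the spindle dropped, then forwards past its old jam point to about 0.86 rad by my estimate, let go, and handed the job in; the dish looks unmoved, the arm stayed away from the empty hold-down, and no verdict was returned.

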